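Fit the serving stand's plate and offer a roll with the tongs

ROBOT

A 6-joint arm with a two-finger parallel gripper is mounted at the origin on the work surface. World frame = base frame: x ahead of the robot, y to its left, z up, the work surface at z = 0. Lengths are in mm, angles in rad, forces in N, time in s.
With the tool pointing down it reaches from about 425 to 1125 mm from the base axis. Payload 14.9 kg.
Tool frame: the origin (TCP) lies midway between the tips of the shut fingers; the grasp point (between the pads) lies 19 mm behind it; z points along the fingers, y is the direction in which the jaws open and shut (so a half turn about z gives the same grasp; the last joint's range is limited). The gripper opens to 91 mm and grips with 3 to 60 N. Pads are 32 mm wide; open, the fingers measure 118 mm over their backs; the gripper's body (76 mm by 178 mm) begins 60 mm behind the grasp point.
Start: joints at [-1.191, 0.379, 1.734, -0, 1.028, -0.033], TCP at [280.82, -641.216, 213.932] pointing down, gripper open.
Joint ranges: [-2.77, 2.77], [-0.74, 2.19], [0, 2.66], [-1.06, 4.2], [0.31, 2.87], [-3.08, 3.08]. Speed limits (rad/s): [1.89, 1.89, 2.39, 3.14, 3.14, 3.14].

INTERFACE

Orientations are given as [roll, pitch, yaw] about the fixed x, y, z axes, in that order (R = Rz(yaw) Ry(pitch) Rx(roll)).
In Python, from bench import manip, get_image gives the robot as it stands.
- The arm moves only by the shell command python3 -m inch 'ROWS' [FORCE]. ROWS is JSON, a list of rows, each a list of 3 entries, a list of its own where there are three numbers: the shift along the tool's x, y, z in cm, then the turn, a rotation vector about the tool's x, y, z in degrees, then the opening, from 0 (shut) to 1 (fully open). In form: [[[dx, dy, dz], [wx, wy, wz], gripper], ...]. A call has 1 to 5 rows; each row shifts and turns the commanded pose from where the row before left it, along the tool's axes as they then stand; what a row does not reach is not made up. A row lasts 1/8 s, in which the tool goes at most 62.5 mm and 10.7 degrees, less where a joint would pass 70% of its speed; a pose out of reach is approached as far as the arm can. A call with a gripper value outside its range is refused whole. The fingers move at their own pace and stop on an object; FORCE is the grip in N (left out, the last holds). Time passes only in rows, so rows that do not move let the fingers close. It gives the time, the measured TCP pose, the force and the opening at its end, in the units of the state.
- manip.observe(): the state, without advancing time (a new reading comes with each control period).
- get_image(name): name is "scene" or "top" or "wrist"; returns a dict with "pixels" (480x640x3 uint8, red, green, blue), "depth" (480x640 float32, mm along the optical axis (not along the pixel's ray), 0 where there is no reading), "mtx" (3x3 intrinsics, pixels), "camera_from_world" (4x4, takes a point from world to camera coordinates); the wrist camera has in their place "T_tool_cam" (4x4, takes a point from camera to tool coordinates, whose origin is the TCP and whose axes are the flange's). Camera axes: x right, y down, z forward; pixel columns grow to the right and rows downward; lengths in mm; the calibration is good to about 2 mm. A picture is of the moment at which its call begins: read the wrist's pose just before it.
- manip.job_done(): hands the job in, once; it reports no verdict.
The state is a dict: "time": time; "joints": joint angles; "qd": joint speeds; "joint_efforts": joint torques, N m; "tool_pos": TCP position; "orientation": TCP orientation; "wrist_force": force on the tool from outside, world axes, zero at the start; "torque": the same for the moment, N m; "finger_gap": finger opening in mm.
Only numpy, scipy, OpenCV 4.12 (cv2) and the standard library are available. Lean on these libraries where they do the work, as an engineer would, in place of code of your own. Each camera call takes 0.05 s, during which the arm holds its last target.

TASK

Set up the little serving stand and serve a roll on it: first fit the square plate onto the stand's square post, turned so that it drops fully home on the shoulder, and let go of it. Then take the tongs by their grips, pick the round roll off the breakfast board with the tongs (never touch the roll with the gripper itself) and finish holding it still over the fitted plate, about 10 cm above the plate's surface; do not set it down or let go. Leave the jam jar, egg cup, butter curler and coffee mug where they are.

Things in the scene. Friction and masses are not known exactly. Their poses are not given: they have to be found in the camera images.
- stand: steel serving stand, fixed, in the far half at left or right: square foot 110 x 110 x 12 mm, round column 32 mm across up to a flat shoulder at height 50 mm, then a square post 14 x 14 mm rising 41 mm above the shoulder (top 7 mm tapers to 7 x 7 mm). Origin at the centre of the foot's underside, z up; the flats of post and foot face its x and y.
- stand_seat (a point): centre of the stand's shoulder, 50 mm above the table: where the centre of the plate's underside belongs. Axes as stand.
- plate: square dark wooden plate 130 x 130 x 8 mm with a square steel hub in its middle, lying flat, hub up, at the near left or near right; 0.14 to 0.28 kg. Origin at the centre of the underside, z up; the edges of plate, hub and bore face its x and y.
- plate_hub (a point): centre of the top of the plate's hub, 38 mm above the plate's underside. The hub is 32 x 32 mm, 30 mm tall: grip it there. A square bore 16 x 16 mm runs right through hub and plate; it fits the post in any of four turns with 1 mm clearance on each side.
- tongs: sprung steel tongs 224 mm long, lying on edge, 32 mm tall, about 85 g. Origin midway between the two black plastic grips, at the underside; x to the tips, y across the arms. Grips 60 mm long (along x, centred on the origin), 32 mm tall, relaxed 54 mm over their outer faces. The bow joining the arms ends 101 mm behind the origin. Balance within 10 mm of the origin.
- tongs_tips (a point): midway between the tongs' paddles, at the underside, 105 mm ahead of the origin. Paddles 34 mm long, 32 mm tall, relaxed 77 mm apart inside. Each mm squeezed off the grips' width closes them 2.2 mm; about 3 N a side starts them moving, about 7 N closes them to 46 mm (grips then 40 mm over their outer faces, parallel). They spring open when released.
- tongs_left (a joint): closing angle of the tongs' left arm in rad; the right arm mirrors it. 0 relaxed, 0.08 when the paddles are 46 mm apart, at most 0.19, the paddles then 3 mm apart.
- roll: round bread roll with a cross on top, 46 mm across, 36 mm tall, steep sided, 25 to 49 g, on the breakfast board; origin at the centre of its underside. The same from every side.
- roll_center (a point): centre of the roll, 18 mm above its underside.
- board: light wooden breakfast board 120 x 160 x 15 mm (x by y), loose, on the side of the table where the stand is not; carries the roll somewhere near its middle. Origin at the centre of its underside.
- jam_jar: closed glass jam jar, 64 mm across, 80 mm tall, standing on the table; origin at the centre of its underside. Bystander.
- egg_cup: white china egg cup, 48 mm across, 45 mm tall, near the tips of the tongs; origin at the centre of its underside. Bystander.
- butter_curler: stainless butter curler with a wooden handle, 180 mm long, 16 mm thick, lying at the left edge; origin where handle meets shank, at its underside. Bystander.
- coffee_cup: white mug, 80 mm across, 65 mm tall, at the right edge; origin at the centre of its underside. Bystander.
Things that resemble listed ones, but are neither listed nor needed, are in the scene too. What is shaped like the plate but blue or red is not meant.

How it is judged (in metres and radians):
On the way, in this order (a step that is already met when the one before it is completed fails the run):
1. the plate is fully home on the stand's post and let go (horizontal distance between plate and stand_seat below 0.004 m and z of plate in the frame of stand_seat between -0.003 and 0.004 m and angle between plate's own z axis and vertical below 0.06 rad and contact force between plate and the fingers below 0.1 N), for 0.2 s.
2. the roll is lifted clear of the board in the tongs, the tongs held by the gripper (contact force between tongs and roll above 0.3 N and contact force between tongs and the fingers above 1 N and contact force between roll and the fingers below 0.1 N and contact force between roll and board below 0.05 N and height (world z) of roll above 0.03 m), for 0.2 s.
At the end, for the whole second after the job is handed in: Plate seated within 4 mm sideways and in height, level within 0.06 rad; gripper holds the tongs, the tongs alone hold the roll, still (under 30 mm/s), within 60 mm sideways of the plate centre, underside 50 to 160 mm above the plate top; roll and tongs clear of plate and stand (horizontal distance between plate and stand_seat below 0.004 m and z of plate in the frame of stand_seat between -0.003 and 0.004 m and angle between plate's own z axis and vertical below 0.06 rad and contact force between tongs and roll above 0.3 N and contact force between tongs and the fingers above 1 N and contact force between roll and the fingers below 0.1 N and contact force between roll and board below 0.05 N and horizontal distance between roll_center and plate below 0.06 m and z of roll in the frame of stand_seat between 0.058 and 0.168 m and contact force between each of roll, tongs and plate below 0.05 N and contact force between each of roll, tongs and stand below 0.05 N and linear speed of roll below 0.03 m/s); the arm keeps its last pose, push and grip.
It fails at once if the robot touches the roll itself (contact force between roll and the fingers above 0.3 N or contact force between roll and the arm above 0.3 N).
It fails at once if a bystander is moved by more than 30 mm (distance of any of jam_jar, egg_cup, butter_curler, coffee_cup from where it was at the start of the episode above 0.03 m).
It fails at once if a bystander is tipped over (angle between any of jam_jar, egg_cup, butter_curler, coffee_cup's own z axis and vertical above 0.5 rad).
It also fails if it takes over 61 s, if anything falls off the work surface, if the arm or the gripper's body presses on something with over 40 N, if the wrist force passes 120 N, or if a joint passes its speed limit or range.

## Working session

There is one attempt and no reset: what is moved stays moved. The work goes in short steps, Python scripts to look and compute and a shell command to move; the robot and the scene stay as the last step left them, time stands still between calls to the robot, and variables do not carry over. Pictures are saved under pics/ and viewed, and the job is handed in when it is done.

```bash
ls; mkdir -p pics
cat > h.py <<'E'
import numpy as np, cv2
from bench import manip, get_image
def snap(n,f):
    im=get_image(n); cv2.imwrite(f'pics/{f}.png',im['pixels'][:,:,::-1]); np.savez(f'pics/{f}.npz',**{k:v for k,v in im.items() if k!='name'}); return im
def w(im,u,v,z=None):
    K=np.array(im['mtx']);T=np.linalg.inv(np.array(im['camera_from_world']))
    r=np.linalg.inv(K)@[u,v,1]
    if z is None:
        p=r*im['depth'][int(v),int(u)]; return T[:3,:3]@p+T[:3,3]
    d=T[:3,:3]@r; o=T[:3,3]; return o+d*(z-o[2])/d[2]
E
python3 - <<'E'
from h import *
snap('scene','s0');snap('top','t0');snap('wrist','w0')
print(manip.observe())
E
```

```text
pics
{'time': 0.15, 'joints': array([-1.19126177e+00,  3.79302393e-01,  1.73464310e+00,  2.08502542e-05,
        1.02851794e+00, -3.33318908e-02]), 'qd': array([ 0.00180475,  0.00069599, -0.00190163, -0.00051571, -0.00032411,
       -0.00108702]), 'joint_efforts': array([-1.14805138e-03, -7.64113212e+01, -4.34655762e+01,  6.49409671e-02,
        4.09931119e-02,  5.78166421e-06]), 'tool_pos': array([ 280.73062816, -640.90638682,  213.43068998]), 'orientation': array([-3.14072295e+00, -4.68592316e-05,  4.12855656e-01]), 'wrist_force': array([-0.49503825, -0.41680555, -0.38522463]), 'torque': array([ 0.00054844,  0.00672838, -0.0114878 ]), 'finger_gap': 90.96265264658653}
```

View pics/s0.png

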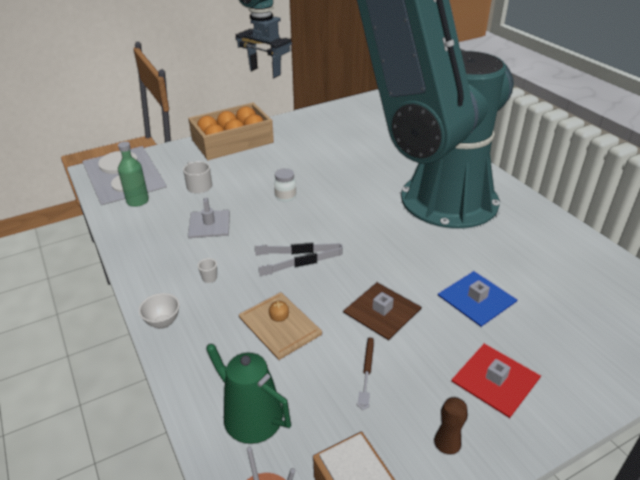

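View pics/t0.png

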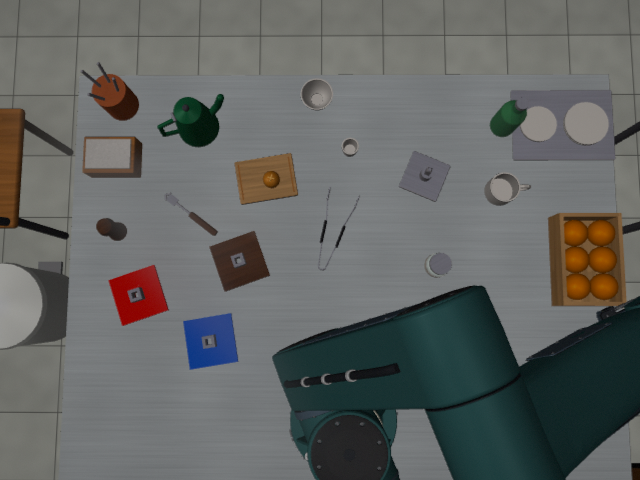

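Dark plate is at (240,261), with the blue (209,342) and red (138,296) decoys beside it. The stand is at (425,175), tongs around (335,235), roll (271,180), egg cup (350,147) and jar (438,264). I'll enlarge them next.

Run:
```python
from h import *
a=cv2.imread('pics/t0.png')
def c(u,v,s,k): return cv2.resize(a[v-s:v+s,u-s:u+s],(400,400),interpolation=cv2.INTER_CUBIC)
o=np.hstack([c(240,261,36,0),c(425,175,32,0)])
cv2.imwrite('pics/c1.png',o)
cv2.imwrite('pics/c2.png',cv2.resize(a[135:285,220:380],(640,600),interpolation=cv2.INTER_CUBIC))
im=np.load('pics/t0.npz')
for n,u,v in [('hub',238,260),('plate',222,250),('post',427,173),('foot',410,180),('roll',271,179),('board',245,185),('egg',350,147),('jar',438,264),('tab',380,300),('mug',500,190)]:
    print(n,w(im,u,v).round(1))
print(im['mtx'],im['camera_from_world'])
```

```text
hub [422.2 284.9  -1. ]
plate [448.4 327.4  11.1]
post [ 650.8 -224.3   62.1]
foot [ 280.1   48.2 1699. ]
roll [637.3 193.2  48.1]
board [628.5 268.   10.3]
egg [738.2 -21.8   2. ]
jar [ 406.7 -246.1   75.3]
tab [ 314.7 -101.1    4.3]
mug [ 616.3 -432.9    4.6]
[[624.88285648   0.         315.70764823]
 [  0.         624.88285648 234.34722227]
 [  0.           0.           1.        ]] [[ 3.71042953e-03 -9.99894611e-01 -1.40356599e-02  7.09714939e+01]
 [-9.92224158e-01 -1.93506226e-03 -1.24448691e-01  4.89466341e+02]
 [ 1.24408415e-01  1.43882789e-02 -9.92126768e-01  1.65010349e+03]
 [ 0.00000000e+00  0.00000000e+00  0.00000000e+00  1.00000000e+00]]
```

View pics/c1.png

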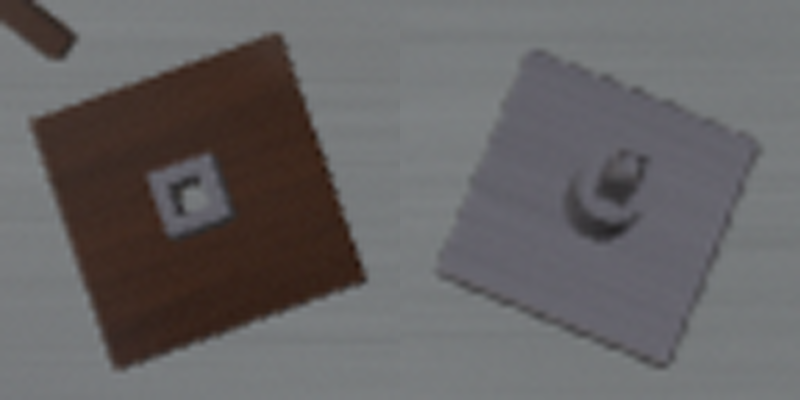

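View pics/c2.png

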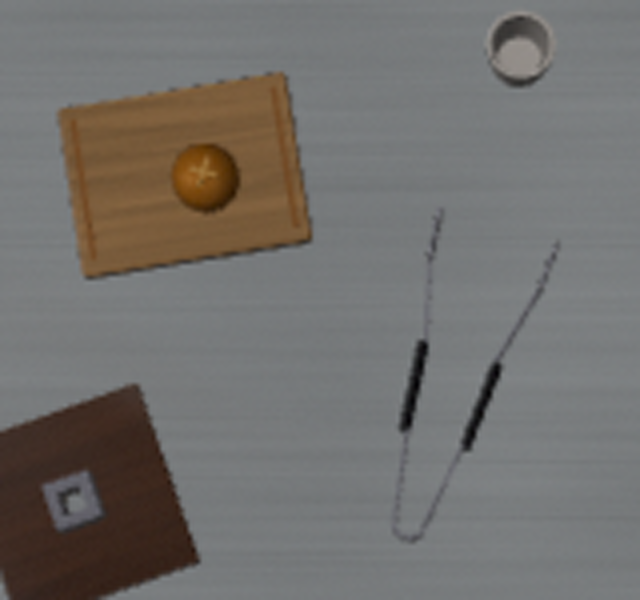

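Run:
```python
from h import *
im=np.load('pics/t0.npz')
def quad(n,P,z):
    p=np.array([w(im,u+.0,v,z)[:2] for u,v in P]); print(n,p.round(1).tolist(),'c',p.mean(0).round(1))
    for i in range(4):
        d=p[(i+1)%4]-p[i]; print('  len',np.linalg.norm(d).round(1),'ang',np.degrees(np.arctan2(d[1],d[0])).round(1)%90)
quad('plate',[(209.8,246.2),(254.4,230.9),(270.2,275.8),(225.6,291.4)],8)
quad('foot',[(414.6,150.7),(451.1,166.7),(435.9,201.9),(398.9,186.2)],12)
quad('board',[(220+58/4,135+110/4),(220+285/4,135+72/4),(220+312/4,135+240/4),(220+86/4,135+278/4)],15)
l=[w(im,220+a/4,135+b/4,32)[:2] for a,b in [(424,342),(405,430),(496,366),(468,450)]]
print(np.array(l).round(1))
print('grips mid',np.mean(l,axis=0))
print('bow',w(im,220+408/4,135+538/4,32)); print('tips',w(im,220+440/4,135+212/4,32),w(im,220+558/4,135+242/4,32))
print('roll',w(im,271.5,180,15+18), w(im,238.5,260,38),'hubtop')
print('egg',w(im,350,147,45),'jar',w(im,438,264,80),'mug',w(im,502,189,65))
print('curler', w(im,216,233,16),w(im,168,196,16))
```

```text
plate [[459.0, 361.5], [501.3, 240.3], [378.8, 195.5], [336.3, 315.6]] c [418.9 278.2]
  len 128.3 ang 19.299999999999997
  len 130.5 ang 20.099999999999994
  len 127.4 ang 19.5
  len 131.0 ang 20.5
foot [[725.0, -199.6], [679.9, -299.0], [581.6, -255.4], [625.2, -155.0]] c [ 652.9 -227.3]
  len 109.2 ang 65.6
  len 107.5 ang 66.0
  len 109.4 ang 66.5
  len 109.3 ang 65.9
board [[690.8, 297.6], [717.7, 141.0], [599.8, 121.5], [573.2, 276.0]] c [645.4 209. ]
  len 158.9 ang 9.700000000000003
  len 119.5 ang 9.400000000000006
  len 156.8 ang 9.799999999999997
  len 119.5 ang 10.4
[[526.8  44.7]
 [467.1  57.4]
 [510.6  -3.7]
 [453.7  15.1]]
grips mid [489.5631117   28.38084259]
bow [394.59864036  55.19369709  32.        ]
tips [615.96025265  34.03241114  32.        ] [595.37455368 -45.83383242  32.        ]
roll [637.75214382 193.12582984  33.        ] [418.96015203 278.17753183  38.        ] hubtop
egg [726.5629187  -20.01540227  45.        ] jar [ 406.37682474 -245.27239078   80.        ] mug [ 607.01953771 -421.14958125   65.        ]
curler [494.3198803  343.98087132  16.        ] [596.45118103 478.47122882  16.        ]
```

View pics/w0.png

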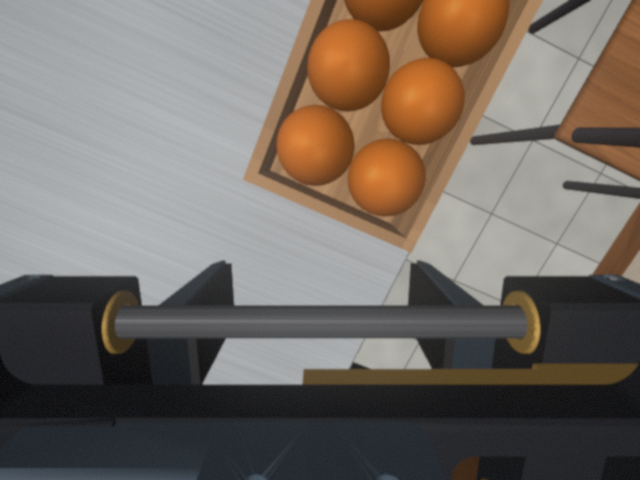

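```bash
cat >> h.py <<'E'
def Rt(s):
    from scipy.spatial.transform import Rotation as R
    T=np.eye(4);T[:3,:3]=R.from_euler('xyz',s['orientation']).as_matrix();T[:3,3]=s['tool_pos'];return T
def wristsnap(f):
    s=manip.observe(); im=dict(get_image('wrist')); T=Rt(s)@np.array(im['T_tool_cam'])
    im['camera_from_world']=np.linalg.inv(T); cv2.imwrite(f'pics/{f}.png',im['pixels'][:,:,::-1]); np.savez(f'pics/{f}.npz',**im); return im
def go(x,y,z,yaw=None):
    s=manip.observe();T=Rt(s); d=T[:3,:3].T@(np.array([x,y,z])-T[:3,3])/10
    y0=np.degrees(s['orientation'][2]); print('t',round(s['time'],2),'pos',s['tool_pos'].round(1),'ori',np.degrees(s['orientation']).round(2),'gap',round(s['finger_gap'],1),'F',s['wrist_force'].round(1))
    print('shift cm (tool axes now)',d.round(2),'dist',np.linalg.norm(d).round(2),'wz' , None if yaw is None else round(-((yaw-y0+180)%360-180),2))
    # in final yaw axes
    if yaw is not None:
        c,q=np.cos(np.radians(yaw)),np.sin(np.radians(yaw)); e=np.array([x,y,z])-T[:3,3]
        print('shift in final axes', (np.array([c*e[0]+q*e[1], q*e[0]-c*e[1], -e[2]])/10).round(2))
E
python3 - <<'E'
from h import *
im=np.load('pics/w0.npz'); print(im['T_tool_cam'].round(3),im['mtx'])
go(653,-227,300,66)
E
```

```text
[[   0.      -0.97    -0.245   68.209]
 [   1.       0.       0.       1.343]
 [  -0.      -0.245    0.97  -171.084]
 [   0.       0.       0.       1.   ]] [[348.99085058   0.         320.5694928 ]
 [  0.         348.99085058 244.70710914]
 [  0.           0.           1.        ]]
t 0.15 pos [ 280.7 -640.9  213.4] ori [-179.95   -0.     23.65] gap 91.0 F [-0.5 -0.4 -0.4]
shift cm (tool axes now) [ 50.71 -22.98  -8.63] dist 56.34 wz -42.35
shift in final axes [52.95 17.17 -8.66]
```

```bash
python3 -m inch '[[[0,0,-2],[0,0,-10.5],1],[[0,0,0],[0,0,-10.5],1],[[0,0,0],[0,0,-10.5],1],[[0,0,0],[0,0,-10.5],1]]'; python3 -c "
from h import *
go(633,-272,225,66)"
```

```text
time: 0.65
tool_pos: [280.8, -641.1, 233.7]
orientation: [-3.141, -0.0, 1.152]
wrist_force: [-0.1, -0.2, 0.1]
finger_gap: 91.2
t 0.65 pos [ 280.8 -641.1  233.7] ori [-1.7998e+02 -2.0000e-02  6.6000e+01] gap 91.2 F [-0.1 -0.2  0.1]
shift cm (tool axes now) [48.04 17.17  0.88] dist 51.03 wz -0.0
shift in final axes [48.04 17.17  0.87]
```

```bash
python3 -m inch '[[[4.8,1.72,0.1],[0,0,0],1],[[4.8,1.72,0.1],[0,0,0],1],[[4.8,1.72,0.1],[0,0,0],1],[[4.8,1.72,0.1],[0,0,0],1],[[4.8,1.72,0.1],[0,0,0],1]]';python3 -m inch '[[[4.8,1.72,0.1],[0,0,0],1],[[4.8,1.72,0.1],[0,0,0],1],[[4.8,1.72,0.1],[0,0,0],1],[[4.8,1.72,0.1],[0,0,0],1],[[4.8,1.72,0.1],[0,0,0],1]]'; python3 -m inch '[[[0,0,0],[0,0,0],1],[[0,0,0],[0,0,0],1]]'; python3 -c "
from h import *
wristsnap('w1')
go(633,-272,225,66)"
```

```text
time: 1.27
tool_pos: [459.0, -456.6, 228.8]
orientation: [-3.141, -0.0, 1.146]
wrist_force: [0.6, -1.1, 0.1]
finger_gap: 91.0
time: 1.9
tool_pos: [636.3, -273.4, 223.7]
orientation: [-3.141, 0.0, 1.146]
wrist_force: [0.8, -0.2, 0.1]
finger_gap: 91.1
time: 2.15
tool_pos: [635.1, -274.8, 223.6]
orientation: [-3.141, 0.0, 1.146]
wrist_force: [-0.6, -0.8, 0.1]
finger_gap: 91.3
t 2.2 pos [ 634.8 -275.3  223.7] ori [-1.7997e+02  1.0000e-02  6.5630e+01] gap 91.0 F [0.  0.3 0.6]
shift cm (tool axes now) [ 0.23 -0.3  -0.13] dist 0.4 wz -0.37
shift in final axes [ 0.23 -0.3  -0.13]
```

View pics/w1.png

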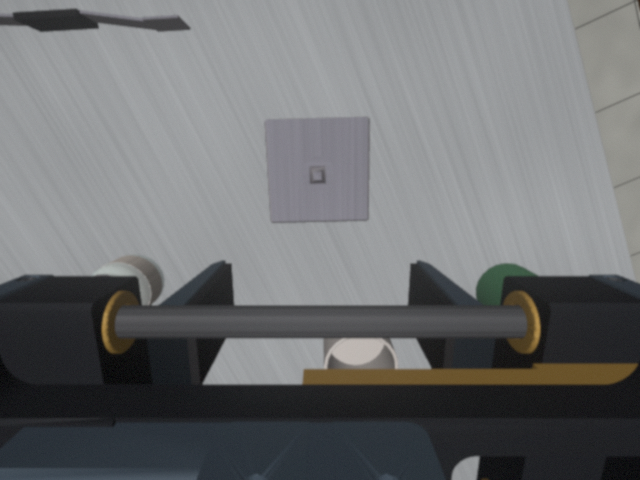

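Stand is at (317,170) in the wrist view, nearly square to it, with its post top at (317,175). I'll enlarge it and measure.

Run:
```python
from h import *
a=cv2.imread('pics/w1.png')
cv2.imwrite('pics/w1c.png',cv2.resize(a[105:235,250:380],(780,780)[:1]*2 if 0 else (598,598),interpolation=cv2.INTER_CUBIC))
```

```text
(no output)
```

View pics/w1c.png

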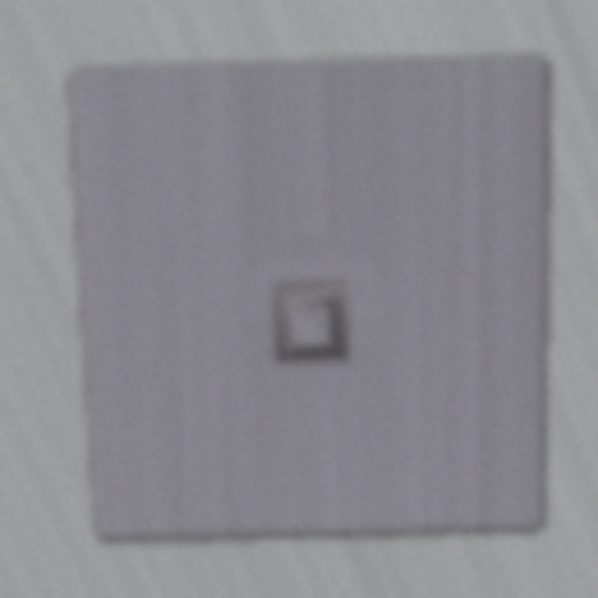

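```bash
cat >> h.py <<'E'
def quad(im,n,P,z):
    p=np.array([w(im,u,v,z)[:2] for u,v in P]); print(n,'c',p.mean(0).round(1))
    for i in range(4):
        d=p[(i+1)%4]-p[i]; print('  len',np.linalg.norm(d).round(1),'ang',(np.degrees(np.arctan2(d[1],d[0]))%90).round(1))
E
python3 - <<'E'
from h import *
im=np.load('pics/w1.npz')
f=lambda L:[(250+a/4.6,105+b/4.6) for a,b in L]
quad(im,'foot',f([(71,68),(550,56),(546,523),(99,533)]),12)
quad(im,'post',f([(277,282),(345,280),(347,358),(276,361)]),84)
quad(im,'top',f([(285,295),(329,295),(329,349),(285,349)]),91)
d=im['depth']; print(d[170:182:2,308:328:2])
E
```

```text
foot c [ 655.5 -226.6]
  len 107.9 ang 67.0
  len 106.4 ang 67.1
  len 108.0 ang 67.0
  len 106.3 ang 67.1
post c [ 654.8 -226.7]
  len 12.8 ang 67.3
  len 14.5 ang 67.4
  len 13.6 ang 68.1
  len 14.7 ang 64.5
top c [ 654.2 -226.3]
  len 8.1 ang 65.7
  len 9.8 ang 65.7
  len 8.2 ang 65.7
  len 9.8 ang 65.3
[[336.8687  301.53436 298.94354 298.28622 298.61667 297.29272 299.06454
  298.0417  302.58493 337.25797]
 [338.2716  302.35648 298.6935  297.41315 298.0089  296.22116 296.58664
  300.1347  301.41724 338.34897]
 [338.421   303.9269  301.12387   0.      297.71057 297.57648 297.65268
  299.50394 302.38358 339.2128 ]
 [338.6126  303.98602 301.1123  298.99744 298.3232  299.05255 297.73328
  299.92416 302.98596 340.25977]
 [339.2784  303.39224 299.60593 298.5931  298.62344 298.44748 299.35602
  299.10416 302.52454 339.5927 ]
 [339.46432 305.10196 301.51773 299.86127 300.00925 300.40942 300.7605
  301.05176 304.96985 339.03925]]
```

```bash
python3 -m inch '[[[4.5,-1.5,0],[0,0,-10.5],1],[[4.5,-1.5,0],[0,0,-10.5],1],[[4.5,0,0],[0,0,-10.5],1],[[4.5,0,0],[0,0,-10.5],1]]'; python3 -c "
from h import *
go(436,231,225,110)"
```

```text
time: 2.7
tool_pos: [633.1, -90.6, 224.1]
orientation: [3.141, 0.0, 1.883]
wrist_force: [0.0, 0.6, -0.2]
finger_gap: 91.3
t 2.7 pos [633.1 -90.6 224.1] ori [1.7998e+02 1.0000e-02 1.0791e+02] gap 91.3 F [ 0.   0.6 -0.2]
shift cm (tool axes now) [36.66 -8.87 -0.1 ] dist 37.72 wz -2.09
shift in final axes [36.96 -7.53 -0.09]
```

```bash
python3 -m inch '[[[5.2,-1.1,0],[0,0,-2],1],[[5.2,-1.1,0],[0,0,0],1],[[5.2,-1.1,0],[0,0,0],1],[[5.2,-1.1,0],[0,0,0],1],[[5.2,-1.1,0],[0,0,0],1]]';python3 -m inch '[[[5.2,-1.1,0],[0,0,0],1],[[5.2,-1.1,0],[0,0,0],1],[[0,0,0],[0,0,0],1],[[0,0,0],[0,0,0],1]]'
python3 - <<'E'
from h import *
go(436,231,225,110)
im=wristsnap('w2')
a=im['pixels'][:,:,::-1]
E
```

```text
time: 3.32
tool_pos: [494.9, 136.7, 224.1]
orientation: [3.141, 0.0, 1.912]
wrist_force: [-0.1, 0.5, 0.9]
finger_gap: 91.5
time: 3.82
tool_pos: [440.5, 226.3, 224.1]
orientation: [3.141, 0.0, 1.913]
wrist_force: [0.8, -0.9, -0.0]
finger_gap: 91.2
t 3.83 pos [440.5 226.3 224.1] ori [1.7998e+02 1.0000e-02 1.0963e+02] gap 91.2 F [ 0.8 -0.9 -0. ]
shift cm (tool axes now) [ 0.59 -0.27 -0.09] dist 0.65 wz -0.37
shift in final axes [ 0.59 -0.26 -0.09]
```

View pics/w2.png

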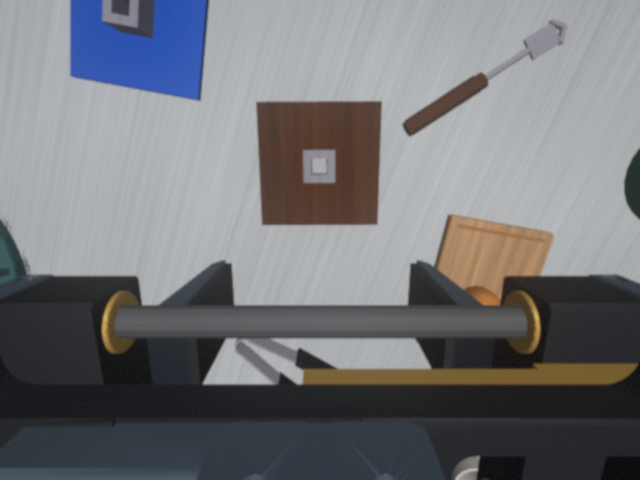

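Dark plate, square hub and bore at (319,166). It is the only brown one; the blue one is top left and the curler is at (485,80). Enlarging to confirm.

Run:
```python
from h import *
a=cv2.imread('pics/w2.png')
cv2.imwrite('pics/w2c.png',cv2.resize(a[95:235,250:390],(560,560),interpolation=cv2.INTER_CUBIC))
```

```text
(no output)
```

View pics/w2c.png

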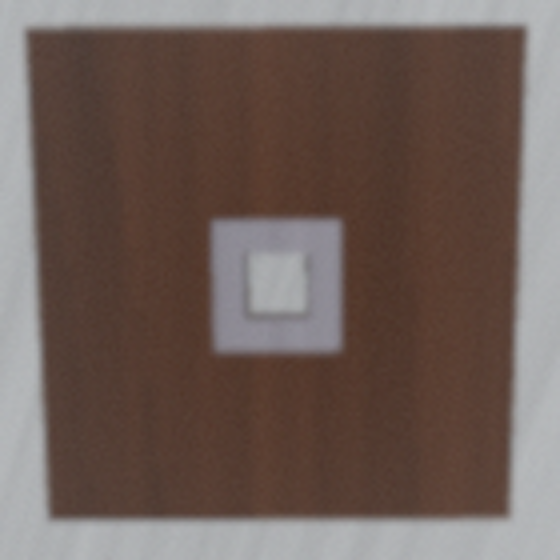

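Run:
```python
from h import *
im=np.load('pics/w2.npz')
f=lambda L:[(250+a/4,95+b/4) for a,b in L]
quad(im,'plate',f([(27,30),(526,27),(510,516),(50,519)]),8)
quad(im,'hub',f([(210,218),(343,218),(344,352),(212,354)]),38)
go(420,277.5,14,110)
```

```text
plate c [419.9 280. ]
  len 129.4 ang 20.0
  len 128.8 ang 20.1
  len 129.7 ang 20.0
  len 128.9 ang 20.0
hub c [419.7 280. ]
  len 32.8 ang 19.6
  len 32.7 ang 20.7
  len 33.4 ang 20.5
  len 33.2 ang 19.8
t 3.88 pos [440.7 226.1 224. ] ori [1.7999e+02 1.0000e-02 1.0958e+02] gap 91.1 F [0.5 0.6 0.1]
shift cm (tool axes now) [ 5.54 -0.23 21.  ] dist 21.72 wz -0.42
shift in final axes [ 5.54 -0.19 21.  ]
```

```bash
python3 -m inch '[[[1.9,-0.1,3],[0,0,-0.4],1],[[1.9,-0.1,3],[0,0,0],1],[[1.97,0,3],[0,0,0],1],[[0,0,4],[0,0,0],1],[[0,0,2],[0,0,0],1]]'; python3 -c "
from h import *
go(419.7,280,12,110)"
```

```text
time: 4.5
tool_pos: [418.7, 279.1, 72.0]
orientation: [-3.14, 0.0, 1.919]
wrist_force: [1.3, -0.3, 0.3]
finger_gap: 91.2
t 4.5 pos [418.7 279.1  72. ] ori [-1.7988e+02  3.0000e-02  1.0995e+02] gap 91.2 F [ 1.3 -0.3  0.3]
shift cm (tool axes now) [0.05 0.14 6.  ] dist 6.0 wz -0.05
shift in final axes [0.04 0.13 6.  ]
```

```bash
python3 -m inch '[[[0.05,0.1,2.5],[0,0,0],1],[[0,0,2.2],[0,0,0],1],[[0,0,1.2],[0,0,0],1],[[0,0,0],[0,0,0],1]]'; python3 -m inch '[[[0,0,0],[0,0,0],0.2],[[0,0,0],[0,0,0],0.2],[[0,0,0],[0,0,0],0.2],[[0,0,0],[0,0,0],0.2],[[0,0,0],[0,0,0],0.2]]' 35
```

```text
time: 5.0
tool_pos: [419.6, 280.7, 14.5]
orientation: [-3.14, 0.0, 1.92]
wrist_force: [0.4, -0.1, 0.3]
finger_gap: 91.3
time: 5.62
tool_pos: [419.4, 281.5, 15.0]
orientation: [3.142, -0.0, 1.921]
wrist_force: [0.5, -0.4, -0.3]
finger_gap: 43.9
```

```bash
python3 -m inch '[[[0,0,0],[0,0,0],0.2],[[0,0,0],[0,0,0],0.2],[[0,0,0],[0,0,0],0.2],[[0,0,0],[0,0,0],0.2]]' 35;  python3 -m inch '[[[0,0,-2],[0,0,0],0.2],[[0,0,-4],[0,0,0],0.2],[[0,0,-4],[0,0,0],0.2],[[0,0,-4],[0,0,0],0.2],[[0,0,0],[0,0,0],0.2]]' 35;python3 - <<'E'
from h import *
wristsnap('w3')
snap('scene','s3')
go(654.8,-226.6,130,66.6)
E
```

```text
time: 6.12
tool_pos: [419.4, 281.4, 14.9]
orientation: [-3.142, -0.0, 1.921]
wrist_force: [-1.0, 0.4, 1.6]
finger_gap: 31.6
time: 6.75
tool_pos: [420.8, 282.2, 157.5]
orientation: [3.137, -0.001, 1.921]
wrist_force: [0.0, 0.5, -2.6]
finger_gap: 31.9
t 6.85 pos [419.1 281.2 154.5] ori [-179.99    0.    110.05] gap 31.6 F [ 0.4 -0.6 -3.4]
shift cm (tool axes now) [-55.79   4.73   2.45] dist 56.04 wz 43.45
shift in final axes [-37.25  41.8    2.45]
```

View pics/w3.png

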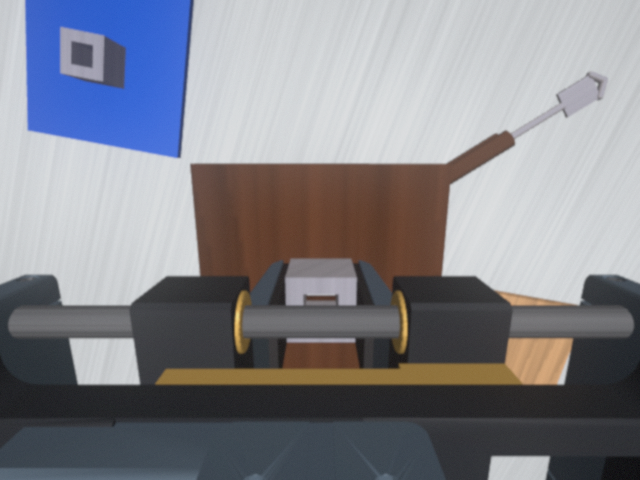

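View pics/s3.png

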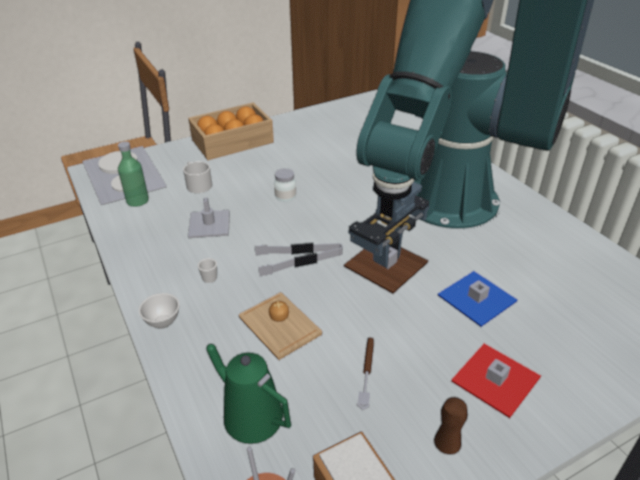

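Run:
```python
from h import *
a=cv2.imread('pics/w3.png')
cv2.imwrite('pics/w3c.png',cv2.resize(a[240:360,260:380],(600,600),interpolation=cv2.INTER_CUBIC))
im=np.load('pics/w3.npz');K=im['mtx'];T=im['T_tool_cam']
def t(u,v,z):
    r=T[:3,:3]@(np.linalg.inv(K)@[u,v,1]);o=T[:3,3];return (o+r*(z-o[2])/r[2]).round(1)
for p in [(285,277),(357,277),(287,341),(354,341)]: print('top',t(*p,-23.1))
for p in [(192,163.5),(320,163.5),(449,163.5)]: print('plate',t(*p,6.9))
```

```text
top [ 15.  -16.3 -23.1]
top [ 15.   16.  -23.1]
top [-16.8 -16.1 -23.1]
top [-16.8  15.4 -23.1]
plate [ 63.9 -64.2   6.9]
plate [63.9 -0.6  6.9]
plate [63.9 63.4  6.9]
```

View pics/w3c.png

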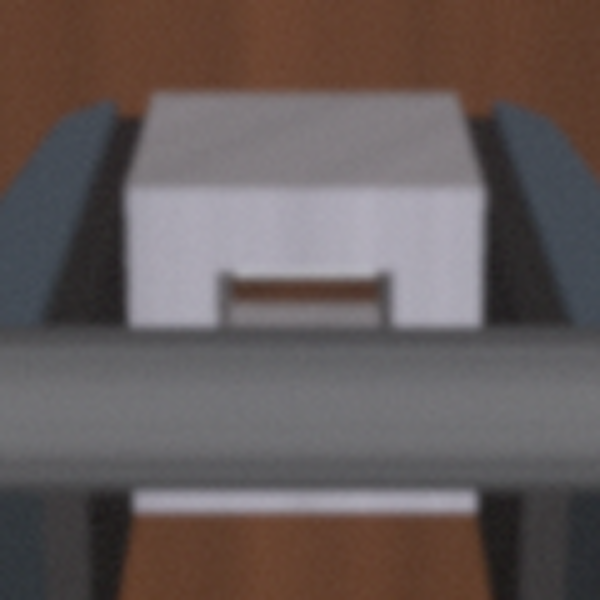

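```bash
python3 -m inch '[[[-3,1,0],[0,0,0],0.2],[[-5,1,0],[0,0,10],0.2],[[-5,0,0],[0,0,10],0.2],[[-5,0,0],[0,0,10],0.2],[[-5,0,0],[0,0,10],0.2]]'; python3 -c "
from h import *
go(655.4,-225.7,150,66.6)"
```

```text
time: 7.48
tool_pos: [464.9, 63.0, 153.3]
orientation: [-3.139, 0.001, 1.217]
wrist_force: [0.6, 0.2, -1.6]
finger_gap: 31.5
t 7.47 pos [464.9  63.  153.3] ori [-1.7987e+02  6.0000e-02  6.9720e+01] gap 31.5 F [ 0.6  0.2 -1.6]
shift cm (tool axes now) [-20.48  27.88   0.29] dist 34.59 wz 3.12
shift in final axes [-18.93  28.95   0.33]
```

```bash
python3 -m inch '[[[-1.7,2.5,0],[0,0,3.1],0.2],[[-3.1,4.7,0],[0,0,0],0.2],[[-3.1,4.7,0],[0,0,0],0.2],[[-3.1,4.7,0],[0,0,0],0.2],[[-3.1,4.7,0],[0,0,0],0.2]]';python3 -m inch '[[[-3,4.7,0],[0,0,0],0.2],[[-1.6,2.4,0],[0,0,0],0.2],[[0,0,0],[0,0,0],0.2],[[0,0,0],[0,0,0],0.2],[[0,0,0],[0,0,0],0.2]]'; python3 -c "
from h import *
go(655.4,-225.7,110,66.6)"
```

```text
time: 8.1
tool_pos: [607.7, -149.0, 152.6]
orientation: [-3.139, 0.0, 1.168]
wrist_force: [0.3, 0.0, -2.0]
finger_gap: 31.7
time: 8.72
tool_pos: [654.5, -216.7, 154.2]
orientation: [-3.14, 0.0, 1.169]
wrist_force: [0.0, 0.8, -1.6]
finger_gap: 32.0
t 8.72 pos [ 654.5 -216.7  154.2] ori [-179.93    0.     66.99] gap 32.0 F [ 0.   0.8 -1.6]
shift cm (tool axes now) [-0.79  0.44  4.42] dist 4.52 wz 0.39
shift in final axes [-0.79  0.44  4.42]
```

```bash
python3 -m inch '[[[-0.79,0.44,0],[0,0,0.4],0.2],[[0,0,1.5],[0,0,0],0.2],[[0,0,1.5],[0,0,0],0.2],[[0,0,0],[0,0,0],0.2],[[0,0,0],[0,0,0],0.2]]'; python3 -c "
from h import *
wristsnap('w4');snap('scene','s4');snap('top','t4')
go(655.4,-225.7,106,66.6)
a=cv2.imread('pics/w4.png');b=cv2.imread('pics/s4.png')
cv2.imwrite('pics/c4.png',np.hstack([cv2.resize(a[230:370,250:390],(400,400)),cv2.resize(b[160:260,160:260],(400,400))]))"
```

```text
time: 9.35
tool_pos: [656.2, -226.6, 124.8]
orientation: [-3.141, 0.0, 1.162]
wrist_force: [0.7, -0.3, -2.1]
finger_gap: 31.9
t 9.5 pos [ 656.5 -226.7  125.4] ori [179.96  -0.    66.55] gap 31.9 F [ 0.1  0.9 -2.8]
shift cm (tool axes now) [ 0.05 -0.14  1.94] dist 1.95 wz -0.05
shift in final axes [ 0.05 -0.14  1.94]
```

View pics/c4.png

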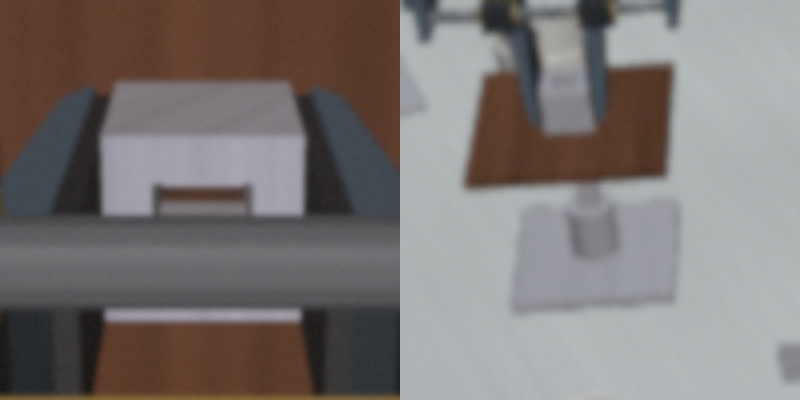

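Plate hangs level and squarely above the post, so I'll lower it with small steps.

```bash
python3 -m inch '[[[0.05,-0.13,0.5],[0,0,0],0.2],[[0,0,0.7],[0,0,0],0.2],[[0,0,0.7],[0,0,0],0.2],[[0,0,0.5],[0,0,0],0.2],[[0,0,0],[0,0,0],0.2]]'; python3 -c "
from h import *
go(655.4,-225.7,70,66.6)"
```

```text
time: 10.12
tool_pos: [654.9, -225.6, 100.3]
orientation: [-3.141, 0.0, 1.162]
wrist_force: [-0.2, -0.1, -2.1]
finger_gap: 31.9
t 10.12 pos [ 654.9 -225.6  100.3] ori [-179.95    0.     66.55] gap 31.9 F [-0.2 -0.1 -2.1]
shift cm (tool axes now) [0.01 0.05 3.03] dist 3.03 wz -0.05
shift in final axes [0.01 0.05 3.03]
```

```bash
python3 -m inch '[[[0,0,0.5],[0,0,0],0.2],[[0,0,0.5],[0,0,0],0.2],[[0,0,0.3],[0,0,0],0.2],[[0,0,0],[0,0,0],0.2]]'; python3 -c "
from h import *
go(655.4,-225.7,70,66.6)"
```

```text
time: 10.62
tool_pos: [655.1, -225.7, 87.6]
orientation: [-3.141, -0.0, 1.162]
wrist_force: [-1.6, 1.2, -3.0]
finger_gap: 31.8
t 10.62 pos [ 655.1 -225.7   87.6] ori [-179.98   -0.     66.55] gap 31.8 F [-1.6  1.2 -3. ]
shift cm (tool axes now) [0.01 0.03 1.76] dist 1.76 wz -0.05
shift in final axes [0.01 0.03 1.76]
```

```bash
python3 -m inch '[[[0,0,0.6],[0,0,0],0.2],[[0,0,0.6],[0,0,0],0.2],[[0,0,0.5],[0,0,0],0.2],[[0,0,0.3],[0,0,0],0.2],[[0,0,0],[0,0,0],0.2]]'; python3 -c "
from h import *
go(655.4,-225.7,65,66.6)"
```

```text
time: 11.25
tool_pos: [655.1, -225.6, 67.6]
orientation: [-3.141, 0.0, 1.162]
wrist_force: [-2.3, -0.1, -3.2]
finger_gap: 32.0
t 11.25 pos [ 655.1 -225.6   67.6] ori [-179.98    0.     66.55] gap 32.0 F [-2.3 -0.1 -3.2]
shift cm (tool axes now) [0.01 0.03 0.26] dist 0.26 wz -0.05
shift in final axes [0.01 0.03 0.26]
```

```bash
python3 -m inch '[[[0,0,0.1],[0,0,0],0.2],[[0,0,0.1],[0,0,0],0.2],[[0,0,0.1],[0,0,0],0.2],[[0,0,0],[0,0,0],0.2]]'
```

```text
time: 11.75
tool_pos: [655.1, -225.6, 65.0]
orientation: [-3.141, -0.0, 1.162]
wrist_force: [-3.9, 2.1, 0.4]
finger_gap: 31.7
```

Wrist force changed from -3.2 to 0.4 N, so it has reached the shoulder. Releasing.

```bash
python3 -m inch '[[[0,0,0],[0,0,0],0.7],[[0,0,0],[0,0,0],0.7],[[0,0,0],[0,0,0],0.7],[[0,0,0],[0,0,0],0.7],[[0,0,-1],[0,0,0],0.7]]'; python3 -m inch '[[[0,0,-3],[0,0,0],0.7],[[0,0,-4],[0,0,0],0.7],[[0,0,-4],[0,0,0],0.7],[[0,0,0],[0,0,0],0.7]]';python3 - <<'E'
from h import *
wristsnap('w5');snap('scene','s5');snap('top','t5')
b=cv2.imread('pics/s5.png');a=cv2.imread('pics/t5.png')
cv2.imwrite('pics/c5.png',np.hstack([cv2.resize(a[130:230,370:470],(400,400)),cv2.resize(b[160:260,160:260],(400,400))]))
E
```

```text
time: 12.38
tool_pos: [654.8, -225.5, 74.6]
orientation: [-3.14, 0.0, 1.162]
wrist_force: [0.4, -0.1, -0.2]
finger_gap: 63.9
time: 12.88
tool_pos: [657.1, -226.4, 189.2]
orientation: [3.136, -0.0, 1.162]
wrist_force: [0.7, -0.5, -0.4]
finger_gap: 63.7
```

View pics/c5.png

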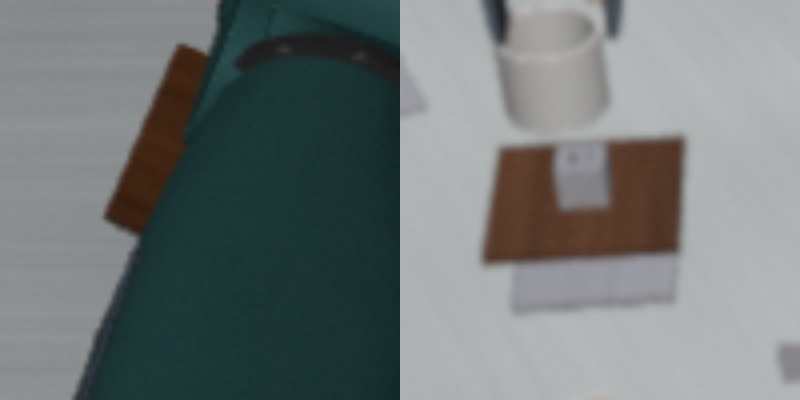

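View pics/w5.png

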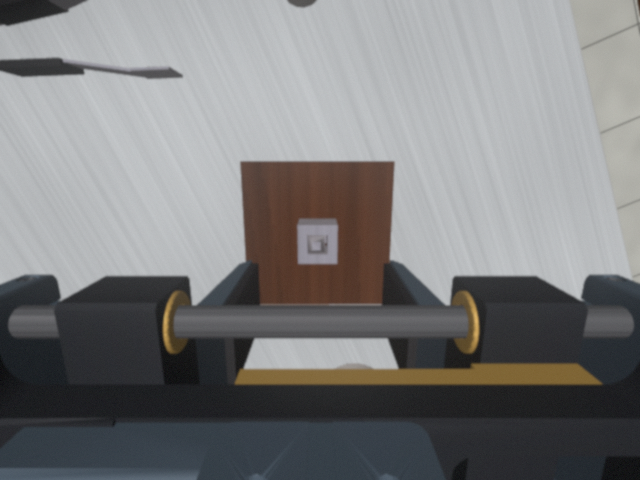

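Plate is on, with the post visible in the bore at (317,244). Checking height and level from the depth.

Run:
```python
from h import *
im=np.load('pics/w5.npz')
p=np.array([w(im,u,v) for u in range(250,386,4) for v in list(range(170,212,4)) if im['depth'][v,u]>0])
A=np.c_[p[:,:2]-[655,-226],np.ones(len(p))];c=np.linalg.lstsq(A,p[:,2],rcond=None)[0];print('plate z at centre & slopes',c)
q=np.array([w(im,u,v) for u in range(120,230,6) for v in range(110,250,6) if im['depth'][v,u]>0]);print('table',np.median(q[:,2]))
s=np.load('pics/s5.npz')
quad(im,'hubtop',[(298,223),(338,223),(338,264),(298,264)],88)
quad(s,'plate scene',[(160+100/4,160+148/4),(160+285/4,160+137/4),(160+277/4,160+253/4),(160+84/4,160+263/4)],58)
# tongs
go(490,28,200,-16);go(490,28,200,164)
```

```text
plate z at centre & slopes [ 7.97159213e-04 -6.95187174e-04  5.83043917e+01]
table 0.19448607513177762
hubtop c [ 656.2 -226.7]
  len 31.7 ang 66.5
  len 34.0 ang 67.3
  len 32.6 ang 66.4
  len 34.0 ang 65.7
plate scene c [ 654.5 -213.8]
  len 128.2 ang 66.7
  len 135.4 ang 66.0
  len 125.1 ang 65.7
  len 133.2 ang 67.4
t 13.03 pos [ 654.8 -225.5  184.5] ori [-179.96    0.     66.55] gap 63.8 F [ 0.6  0.3 -0.7]
shift cm (tool axes now) [ 16.7  -25.21  -1.53] dist 30.28 wz 82.55
shift in final axes [-22.83 -19.83  -1.55]
t 13.03 pos [ 654.8 -225.5  184.5] ori [-179.96    0.     66.55] gap 63.8 F [ 0.6  0.3 -0.7]
shift cm (tool axes now) [ 16.7  -25.21  -1.53] dist 30.28 wz -97.45
shift in final axes [22.83 19.83 -1.55]
```

```bash
python3 -m inch '[[[3,-4,-2],[0,0,10.5],1],[[2.5,-4,0],[0,0,10.5],1],[[1,-4,0],[0,0,10.5],1],[[0,-4,0],[0,0,10.5],1],[[-1,-4,0],[0,0,10.5],1]]'; python3 -m inch '[[[-2,-2,0],[0,0,10.5],1],[[-3,0,0],[0,0,10.5],1],[[-3,0,0],[0,0,9],1]]'; python3 -c "
from h import *
go(442,42,200,-16)"
```

```text
time: 13.65
tool_pos: [539.6, -38.0, 203.8]
orientation: [-3.141, 0.002, 0.239]
wrist_force: [0.1, -0.3, 0.7]
finger_gap: 91.4
time: 14.02
tool_pos: [455.4, -22.5, 203.9]
orientation: [3.141, 0.002, -0.284]
wrist_force: [0.5, -0.1, 0.2]
finger_gap: 91.1
t 14.03 pos [455.4 -22.5 203.9] ori [ 1.7998e+02  1.1000e-01 -1.6250e+01] gap 91.1 F [ 0.5 -0.1  0.2]
shift cm (tool axes now) [-3.09 -5.82  0.39] dist 6.6 wz -0.25
shift in final axes [-3.07 -5.83  0.39]
```

```bash
python3 -m inch '[[[-1,-3,0.2],[0,0,0],1],[[-1,-2.7,0],[0,0,0],1],[[0,0,0],[0,0,0],1],[[0,0,0],[0,0,0],1]]'; python3 -c "
from h import *
wristsnap('w6')
go(489,28,200,-16)"
```

```text
time: 14.52
tool_pos: [453.1, 37.3, 202.4]
orientation: [3.141, 0.001, -0.278]
wrist_force: [0.3, -0.9, 1.5]
finger_gap: 91.2
t 14.57 pos [453.2  37.1 202.5] ori [ 1.7998e+02  5.0000e-02 -1.5960e+01] gap 91.2 F [-0.2 -0.3 -0.6]
shift cm (tool axes now) [ 3.69 -0.11  0.24] dist 3.7 wz 0.04
shift in final axes [ 3.69 -0.11  0.25]
```

View pics/w6.png

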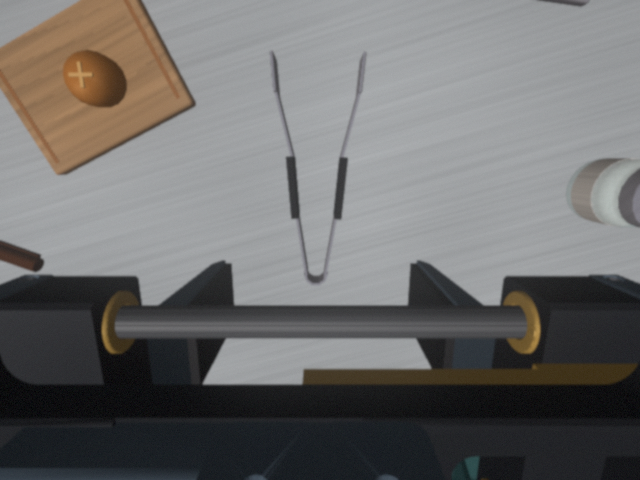

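Run:
```python
from h import *
im=np.load('pics/w6.npz')
P=[(287,157),(348,157),(292,218),(341,218)]
p=np.array([w(im,u,v,32) for u,v in P]);print(p.round(1),p.mean(0).round(1), np.linalg.norm(p[0]-p[1]),np.linalg.norm(p[2]-p[3]))
b=w(im,316,279,32);t1=w(im,272,52,32);t2=w(im,366,52,32);d=(t1+t2)/2-b;print('bow',b,t1,t2,np.degrees(np.arctan2(d[1],d[0])),np.linalg.norm(d), b+d/np.linalg.norm(d)*101)
print('roll',w(im,95,78,33), 'rolltop cross',w(im,80,74,50.5))
go(*p.mean(0)[:2],4,-16)
```

```text
[[527.5  47.7  32. ]
 [511.6  -8.   32. ]
 [470.2  60.3  32. ]
 [456.9  13.7  32. ]] [491.5  28.4  32. ] 57.866163140332475 48.502150392742166
bow [402.29885613  55.19150441  32.        ] [617.21473337  33.68336214  32.        ] [594.40828038 -46.33731181  32.        ] -16.819191121680095 212.607437078474 [498.97834208  25.96690865  32.        ]
roll [640.34548525 192.80857232  33.        ] rolltop cross [640.48687583 194.67935224  50.5       ]
t 14.57 pos [453.2  37.1 202.5] ori [ 1.7998e+02  5.0000e-02 -1.5960e+01] gap 91.2 F [-0.2 -0.3 -0.6]
shift cm (tool axes now) [ 3.94 -0.22 19.84] dist 20.23 wz 0.04
shift in final axes [ 3.92 -0.22 19.85]
```

```bash
python3 -m inch '[[[1.9,-0.1,3],[0,0,0.5],1],[[2,-0.1,4],[0,0,0],1],[[0,0,4],[0,0,0],1],[[0,0,3],[0,0,0],1],[[0,0,2],[0,0,0],1]]'; python3 -c "
from h import *
go(491,28.4,4,-16.5)"
```

```text
time: 15.2
tool_pos: [490.8, 27.8, 41.2]
orientation: [3.141, 0.002, -0.288]
wrist_force: [0.7, -1.2, 0.5]
finger_gap: 91.2
t 15.2 pos [490.8  27.8  41.2] ori [ 1.7996e+02  1.1000e-01 -1.6510e+01] gap 91.2 F [ 0.7 -1.2  0.5]
shift cm (tool axes now) [ 0.01 -0.07  3.72] dist 3.72 wz -0.01
shift in final axes [ 0.   -0.07  3.72]
```

```bash
python3 -m inch '[[[0,0,1.5],[0,0,0],1],[[0,0,1.5],[0,0,0],1],[[0,0,0.5],[0,0,0],1],[[0,0,0],[0,0,0],1]]'; python3 -m inch '[[[0,0,0],[0,0,0],0.53],[[0,0,0],[0,0,0],0.53],[[0,0,0],[0,0,0],0.53],[[0,0,0],[0,0,0],0.53],[[0,0,0],[0,0,0],0.53]]' 12
```

```text
time: 15.7
tool_pos: [491.5, 28.6, 7.9]
orientation: [3.142, 0.0, -0.287]
wrist_force: [0.1, 0.6, -0.3]
finger_gap: 91.3
time: 16.32
tool_pos: [491.7, 28.6, 8.1]
orientation: [-3.141, -0.0, -0.287]
wrist_force: [0.5, -1.0, 4.7]
finger_gap: 49.2
```

```bash
python3 -m inch '[[[0,0,0],[0,0,0],0.75],[[0,0,0],[0,0,0],0.75],[[0,0,0.25],[0,0,0],0.75],[[0,0,0.25],[0,0,0],0.75],[[0,0,0],[0,0,0],0.75]]'; python3 -m inch '[[[0,0,0],[0,0,0],0.52],[[0,0,0],[0,0,0],0.52],[[0,0,0],[0,0,0],0.52],[[0,0,0],[0,0,0],0.52],[[0,0,0],[0,0,0],0.52]]' 12; python3 -c "
from h import *
go(491,28.4,4,-16.5);wristsnap('w7')"
```

```text
time: 16.95
tool_pos: [491.2, 28.6, 2.6]
orientation: [3.141, 0.001, -0.287]
wrist_force: [-0.6, 0.0, -0.7]
finger_gap: 68.8
time: 17.58
tool_pos: [491.5, 28.6, 2.9]
orientation: [-3.142, 0.0, -0.287]
wrist_force: [0.6, -0.2, -0.8]
finger_gap: 47.6
t 17.57 pos [491.5  28.6   2.9] ori [-180.      0.    -16.45] gap 47.6 F [ 0.6 -0.2 -0.8]
shift cm (tool axes now) [-0.04  0.03 -0.11] dist 0.12 wz 0.05
shift in final axes [-0.04  0.03 -0.11]
```

View pics/w7.png

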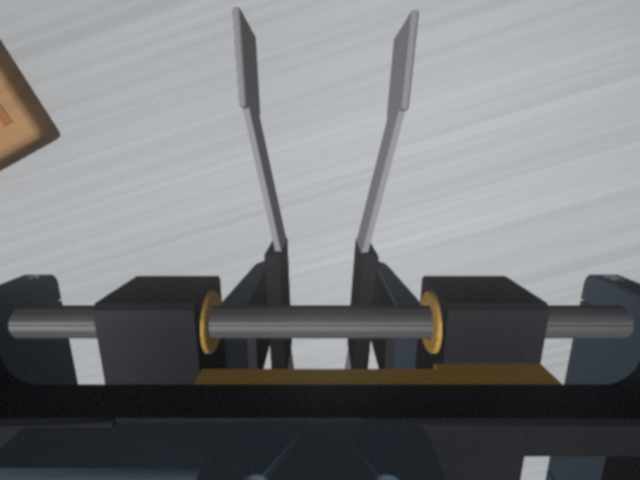

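```bash
cat >> h.py <<'E'
def tool(im,u,v,z):
    K=im['mtx'];T=im['T_tool_cam'];r=T[:3,:3]@(np.linalg.inv(K)@[u,v,1]);o=T[:3,3];return (o+r*(z-o[2])/r[2])
E
python3 - <<'E'
from h import *
im=np.load('pics/w7.npz')
for p in [(238,9),(416,11),(243,107),(404,108)]: print(tool(im,*p,-29).round(1))
E
python3 -m inch '[[[0,0,-2],[0,0,0],0.52],[[0,0,-4],[0,0,0],0.52],[[0,0,-3],[0,0,0],0.52],[[0,0,0],[0,0,0],0.52],[[0,0,0],[0,0,0],0.52]]'; python3 -c "
from h import *
go(491,28.4,100,-16.5);wristsnap('w8');snap('scene','s8')
a=cv2.imread('pics/w8.png');b=cv2.imread('pics/s8.png')
cv2.imwrite('pics/c8.png',np.hstack([cv2.resize(a,(480,360)),cv2.resize(b[150:330,220:380],(320,360))]))"
```

```text
[120.5 -28.3 -29. ]
[119.9  35.6 -29. ]
[ 87.6 -28.3 -29. ]
[ 87.2  33.2 -29. ]
time: 18.25
tool_pos: [491.0, 28.6, 92.2]
orientation: [3.141, 0.001, -0.287]
wrist_force: [-0.2, -1.4, -0.5]
finger_gap: 47.6
t 18.25 pos [491.   28.6  92.2] ori [ 1.7999e+02  4.0000e-02 -1.6450e+01] gap 47.6 F [-0.2 -1.4 -0.5]
shift cm (tool axes now) [ 0.01  0.02 -0.78] dist 0.78 wz 0.05
shift in final axes [ 0.01  0.02 -0.78]
```

View pics/c8.png

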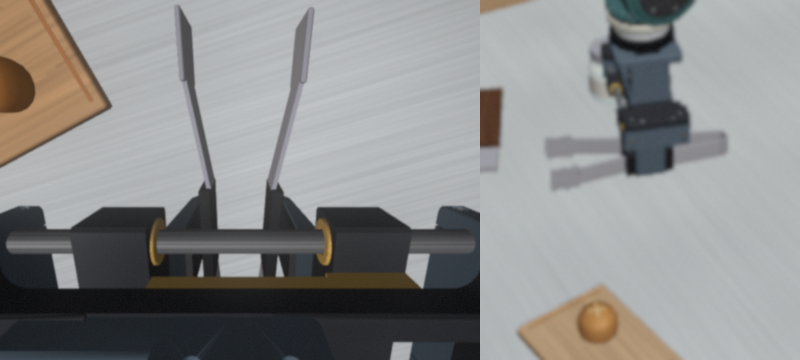

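```bash
python3 -m inch '[[[0,-1,-0.8],[0,0,-7.8],0.52],[[0,-2,0],[0,0,-8],0.52],[[0,-2,0],[0,0,-8],0.52],[[0,-2,0],[0,0,-7.6],0.52]]'; python3 -c "
from h import *
go(538.2,169,100,15)"
```

```text
time: 18.85
tool_pos: [494.5, 98.3, 99.9]
orientation: [-3.141, 0.002, 0.265]
wrist_force: [-0.3, -1.3, -1.1]
finger_gap: 47.4
t 18.85 pos [494.5  98.3  99.9] ori [-1.7999e+02  9.0000e-02  1.5200e+01] gap 47.4 F [-0.3 -1.3 -1.1]
shift cm (tool axes now) [ 6.07 -5.67 -0.02] dist 8.31 wz 0.2
shift in final axes [ 6.05 -5.69 -0.01]
```

```bash
python3 -m inch '[[[2,-1.9,0],[0,0,0.2],0.52],[[2.4,-2.3,0],[0,0,0],0.52],[[1.6,-1.5,0],[0,0,0],0.52],[[0,0,0],[0,0,0],0.52],[[0,0,0],[0,0,0],0.52]]'; python3 -c "
from h import *
wristsnap('w9');snap('scene','s9');go(538.2,169,100,15)
a=cv2.imread('pics/w9.png');b=cv2.imread('pics/s9.png')
cv2.imwrite('pics/c9.png',np.hstack([cv2.resize(a[0:300,140:500],(480,400)),cv2.resize(b[210:370,200:330],(320,400))]))"
```

```text
time: 19.48
tool_pos: [537.6, 167.7, 100.4]
orientation: [3.142, 0.001, 0.257]
wrist_force: [-0.3, -0.4, -1.0]
finger_gap: 47.7
t 19.57 pos [537.8 167.5 100.7] ori [1.800e+02 4.000e-02 1.472e+01] gap 47.6 F [-0.5  0.2 -0.9]
shift cm (tool axes now) [ 0.08 -0.13  0.07] dist 0.17 wz -0.28
shift in final axes [ 0.08 -0.13  0.07]
```

View pics/c9.png

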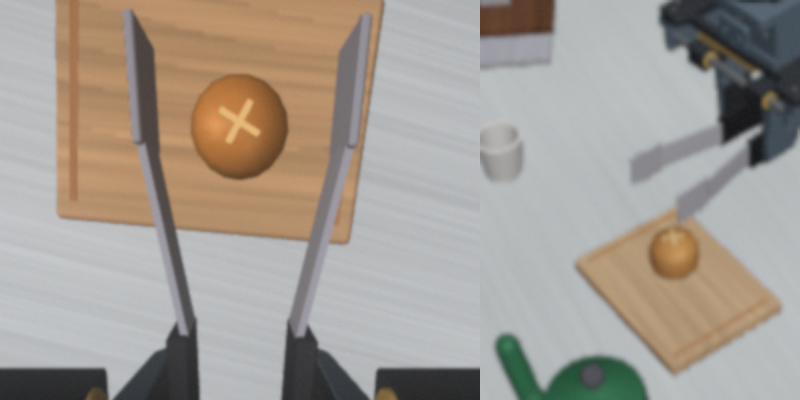

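Run:
```python
from h import *
im=np.load('pics/w9.npz')
f=lambda a,b:(140+a/1.3333,b/1.3333)
print('roll',w(im,*f(239,121),50.5),w(im,*f(239.5,127),33))
tz=100.7
print('roll in tool',tool(im,*f(239,121),tz-50.5),tool(im,*f(239.5,127),tz-33))
for p in [(127,12),(369,16),(136,142),(352,146)]: print(tool(im,*f(*p),-29).round(1))
u,v=map(int,f(239,121)); print(w(im,u,v),w(im,*map(int,f(132,11))),w(im,*map(int,f(352,146))))
```

```text
roll [640.16484104 193.93462594  50.5       ] [640.49573558 193.8334686   33.        ]
roll in tool [106.00505675   0.69244629  50.2       ] [106.31781034   0.87344187  67.7       ]
[119.8 -29.2 -29. ]
[118.8  36.  -29. ]
[ 87.  -28.5 -29. ]
[ 85.9  33.4 -29. ]
[640.17708043 194.08371496  52.6126393 ] [646.70921297 225.14228452 129.16128729] [629.38463933 157.35372682 129.31298603]
```

Roll cross is at about (319,91), between the paddles. The correction is +3 mm in x and -2 mm in y, then down.

```bash
python3 -m inch '[[[0.3,-0.22,0],[0,0,0],0.52],[[0,0,1.5],[0,0,0],0.52],[[0,0,1.5],[0,0,0],0.52],[[0,0,1],[0,0,0],0.52],[[0,0,0],[0,0,0],0.52]]'; python3 -c "
from h import *
wristsnap('w10');go(541,170,22,15)
a=cv2.imread('pics/w10.png')
cv2.imwrite('pics/c10.png',cv2.resize(a[0:300,140:500],(480,400)))"
```

```text
time: 20.2
tool_pos: [540.0, 171.0, 59.7]
orientation: [3.142, 0.002, 0.257]
wrist_force: [-0.0, 0.2, -0.9]
finger_gap: 47.5
t 20.25 pos [540.5 171.1  60.4] ori [-1.800e+02  6.000e-02  1.475e+01] gap 47.6 F [-0.8  0.3 -0.2]
shift cm (tool axes now) [0.03 0.12 3.84] dist 3.84 wz -0.25
shift in final axes [0.02 0.12 3.84]
```

View pics/c10.png

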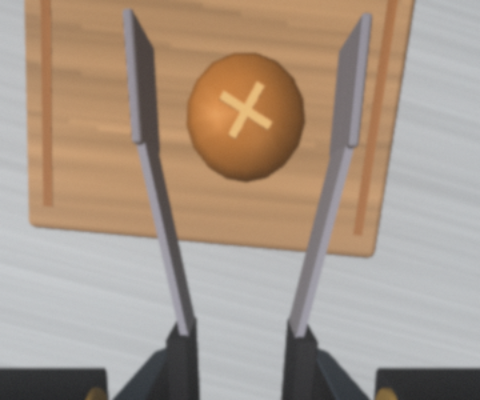

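```bash
python3 -m inch '[[[0,0,1],[0,0,0],0.52],[[0,0,1],[0,0,0],0.52],[[0,0,1],[0,0,0],0.52],[[0,0,0.7],[0,0,0],0.52],[[0,0,0],[0,0,0],0.52]]'; python3 -c "
from h import *
wristsnap('w11');go(541,170,22,15)
a=cv2.imread('pics/w11.png')
cv2.imwrite('pics/c11.png',cv2.resize(a[0:300,140:500],(480,400)))"
```

```text
time: 20.88
tool_pos: [540.4, 171.0, 23.3]
orientation: [3.142, 0.001, 0.257]
wrist_force: [-1.0, 0.1, -0.2]
finger_gap: 47.4
t 20.93 pos [540.6 171.1  23.7] ori [-1.800e+02  2.000e-02  1.475e+01] gap 47.5 F [ 0.1 -0.6 -0.6]
shift cm (tool axes now) [0.01 0.12 0.17] dist 0.21 wz -0.25
shift in final axes [0.01 0.12 0.17]
```

View pics/c11.png

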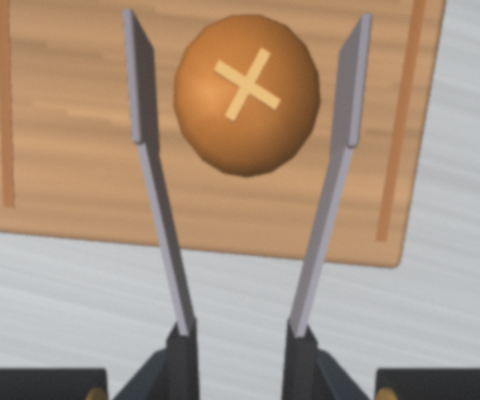

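```bash
python3 -m inch '[[[0,0,0],[0,0,0],0.48],[[0,0,0],[0,0,0],0.45],[[0,0,0],[0,0,0],0.42],[[0,0,0],[0,0,0],0.38],[[0,0,0],[0,0,0],0.35]]' 20; python3 -m inch '[[[0,0,0],[0,0,0],0.3],[[0,0,0],[0,0,0],0.3],[[0,0,0],[0,0,0],0.3]]' 20; python3 -c "
from h import *
wristsnap('w12');go(541,170,22,15)
a=cv2.imread('pics/w12.png')
cv2.imwrite('pics/c12.png',cv2.resize(a[0:300,140:500],(480,400)))"
```

```text
time: 21.55
tool_pos: [540.9, 171.2, 24.0]
orientation: [-3.142, -0.0, 0.258]
wrist_force: [0.3, 0.1, -0.2]
finger_gap: 39.8
time: 21.92
tool_pos: [540.8, 171.2, 24.0]
orientation: [-3.142, -0.0, 0.257]
wrist_force: [1.1, -0.9, 0.1]
finger_gap: 39.8
t 21.98 pos [540.8 171.2  24. ] ori [-1.800e+02 -1.000e-02  1.475e+01] gap 39.9 F [ 0.7 -0.8  0.6]
shift cm (tool axes now) [-0.01  0.12  0.2 ] dist 0.23 wz -0.25
shift in final axes [-0.01  0.12  0.2 ]
```

View pics/c12.png

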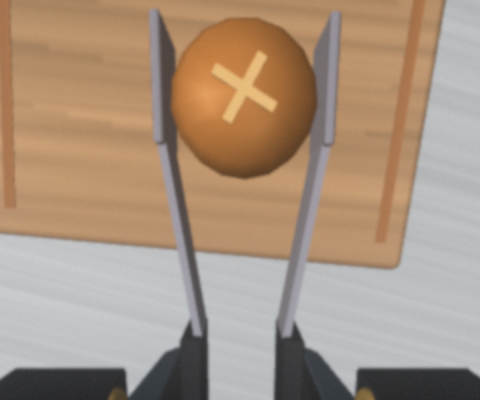

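Gap is 39.8 mm, as expected with the paddles 46 mm apart, and the roll is clamped. Lifting gently.

```bash
python3 -m inch '[[[0,0,-0.6],[0,0,0],0.3],[[0,0,-1.2],[0,0,0],0.3],[[0,0,-1.2],[0,0,0],0.3],[[0,0,-1.2],[0,0,0],0.3],[[0,0,-0.5],[0,0,0],0.3]]'; python3 -m inch '[[[0,0,-0.8],[0,0,0],0.3],[[0,0,-2],[0,0,0],0.3],[[0,0,-2.5],[0,0,0],0.3],[[0,0,-1.5],[0,0,0],0.3],[[0,0,0],[0,0,0],0.3]]' ; python3 -c "
from h import *
wristsnap('w13');snap('scene','s13');go(541,170,22,15)
a=cv2.imread('pics/w13.png');b=cv2.imread('pics/s13.png')
cv2.imwrite('pics/c13.png',np.hstack([cv2.resize(a[0:300,140:500],(480,400)),cv2.resize(b[210:370,200:330],(320,400))]))"
```

```text
time: 22.6
tool_pos: [541.2, 171.3, 72.1]
orientation: [-3.142, -0.001, 0.257]
wrist_force: [0.2, 0.7, -1.6]
finger_gap: 40.1
time: 23.22
tool_pos: [541.4, 171.3, 140.3]
orientation: [-3.142, -0.002, 0.257]
wrist_force: [-0.2, 0.3, -1.5]
finger_gap: 39.9
t 23.32 pos [540.4 171.1 138.6] ori [1.800e+02 2.000e-02 1.475e+01] gap 39.6 F [-1.1 -0.2 -1.3]
shift cm (tool axes now) [ 0.03  0.12 11.66] dist 11.66 wz -0.25
shift in final axes [ 0.03  0.12 11.66]
```

View pics/c13.png

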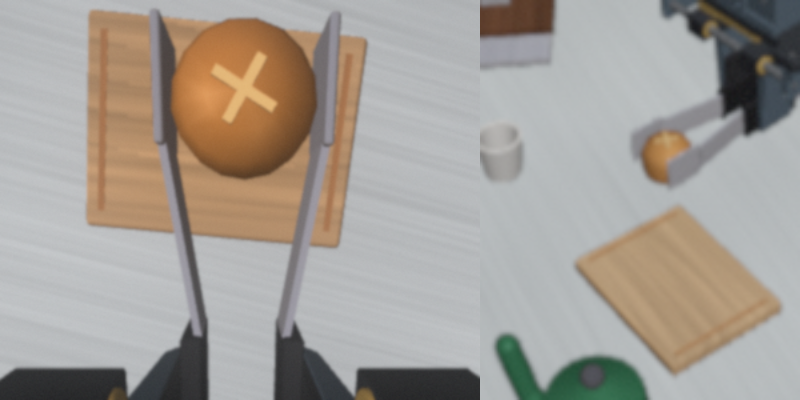

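```bash
python3 -m inch '[[[0,1,-1],[0,0,4],0.3],[[0,2,-1],[0,0,7],0.3],[[0,3,-0.8],[0,0,8],0.3],[[0,3,0],[0,0,8],0.3],[[0,3,0],[0,0,7.7],0.3]]'; python3 -c "
from h import *
go(557.3,-190,167,-20)"
```

```text
time: 23.95
tool_pos: [539.8, 51.7, 166.0]
orientation: [3.141, 0.001, -0.353]
wrist_force: [-0.2, -0.4, -1.7]
finger_gap: 39.5
t 23.95 pos [539.8  51.7 166. ] ori [ 1.7997e+02  7.0000e-02 -2.0210e+01] gap 39.5 F [-0.2 -0.4 -1.7]
shift cm (tool axes now) [ 9.99 22.08 -0.1 ] dist 24.23 wz -0.21
shift in final axes [ 9.91 22.12 -0.1 ]
```

```bash
python3 -m inch '[[[1.4,3.1,0],[0,0,0],0.3],[[1.4,3.1,0],[0,0,0],0.3],[[1.4,3.1,0],[0,0,0],0.3],[[1.4,3.1,0],[0,0,0],0.3],[[1.4,3.1,0],[0,0,0],0.3]]';python3 -m inch '[[[1.2,2.5,0],[0,0,0],0.3],[[1,2,0],[0,0,0],0.3],[[0.4,0.8,0],[0,0,0],0.3],[[0,0,0],[0,0,0],0.3],[[0,0,0],[0,0,0],0.3]]'; python3 -c "
from h import *
go(557.3,-190,167,-20)"
```

```text
time: 24.58
tool_pos: [552.7, -117.9, 165.8]
orientation: [3.141, 0.002, -0.348]
wrist_force: [0.7, 0.6, -0.9]
finger_gap: 39.4
time: 25.2
tool_pos: [559.5, -174.9, 166.8]
orientation: [-3.141, 0.0, -0.348]
wrist_force: [0.8, 0.1, -0.3]
finger_gap: 39.8
t 25.2 pos [ 559.5 -174.9  166.8] ori [-1.7999e+02  2.0000e-02 -1.9920e+01] gap 39.8 F [ 0.8  0.1 -0.3]
shift cm (tool axes now) [ 0.31  1.49 -0.02] dist 1.53 wz 0.08
shift in final axes [ 0.31  1.49 -0.02]
```

```bash
python3 -m inch '[[[0.1,0.5,0],[0,0,0],0.3],[[0.1,0.5,0],[0,0,0],0.3],[[0.1,0.4,0],[0,0,0],0.3],[[0,0,0],[0,0,0],0.3],[[0,0,0],[0,0,0],0.3]]'; python3 -m inch '[[[0,0,0],[0,0,0],0.3],[[0,0,0],[0,0,0],0.3],[[0,0,0],[0,0,0],0.3]]';python3 -c "
from h import *
wristsnap('w14');snap('scene','s14');snap('top','t14');go(557.3,-190,167,-20)
a=cv2.imread('pics/w14.png');b=cv2.imread('pics/s14.png')
cv2.imwrite('pics/c14.png',np.hstack([cv2.resize(a[0:300,140:500],(400,400)),cv2.resize(b[140:300,160:320],(400,400))]))"
```

```text
time: 25.82
tool_pos: [557.7, -189.8, 166.9]
orientation: [-3.142, 0.0, -0.348]
wrist_force: [-0.9, 0.4, -1.0]
finger_gap: 39.8
time: 26.2
tool_pos: [557.7, -189.7, 166.9]
orientation: [-3.142, 0.0, -0.348]
wrist_force: [-0.2, 0.9, -0.7]
finger_gap: 40.0
t 26.35 pos [ 557.7 -189.8  167. ] ori [-180.     -0.    -19.94] gap 39.6 F [0.6 0.2 0.2]
shift cm (tool axes now) [-0.03  0.04 -0.  ] dist 0.05 wz 0.06
shift in final axes [-0.03  0.04 -0.  ]
```

View pics/c14.png

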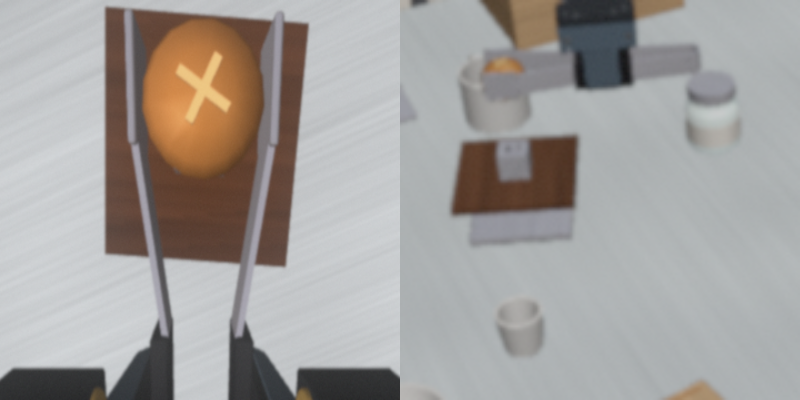

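View pics/t14.png

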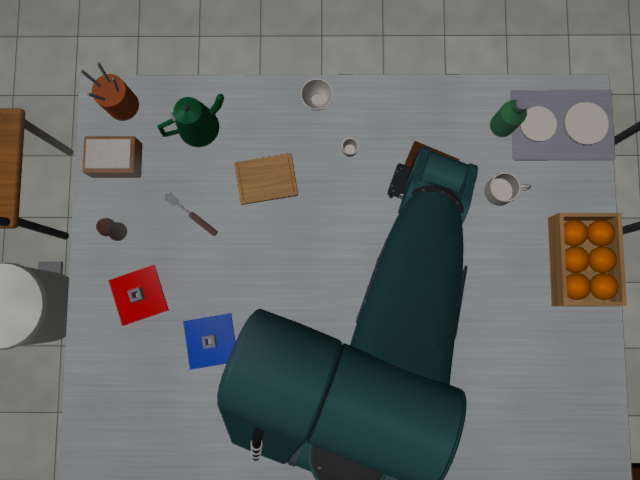

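Run:
```python
from h import *
im=np.load('pics/w14.npz')
u,v=140+203/1.1111,88/1.3333
print('roll',w(im,u,v,193),'depth',w(im,u,v))
p=np.array([w(im,u,v) for u in range(245,380,3) for v in range(140,190,3) if im['depth'][v,u]>0]);p=p[(p[:,2]>40)&(p[:,2]<75)];print('plate z',np.median(p[:,2]),len(p))
s=manip.observe();print(s['time'],s['qd'].round(4),s['finger_gap'])
manip.job_done()
```

```text
roll [ 653.43938943 -226.74119127  193.        ] depth [ 653.1263424  -226.61862474  194.46078328]
plate z 58.184900389973166 617
26.35 [ 0.001   0.0017 -0.0009 -0.0016  0.0009  0.0006] 39.56230920659811
the job is handed in; nothing more can be done
```

The plate is seated on the stand and the roll is held still in the tongs above it; I handed the job in at 26.35 s. `job_done()` reports no verdict.

- **Plate:** I gripped the dark plate by its hub, lowered it onto the post and released it. At hand-in the wrist camera's depth put its top at z = 58.2 mm (58 mm expected). It measured level just after release, with the post showing inside the bore.
- **Roll:** I took the tongs by their grips and lifted the roll off the board with them; the fingers never came near it. At the end its centre measured at (653, −227) mm, within about 3 mm of the stand's centre at (655, −226.6). Its underside is about 100 mm above the plate.
- **Grip and stillness:** the finger gap held at about 39.6 mm with 20 N of grip, and joint speeds were about zero.
- **Bystanders:** in the last top picture the egg cup, butter curler and mug are in place. The arm hides the jam jar there, but the scene camera shows it upright.
- **One check disagreed:** a rough corner reading from the scene camera put the plate centre about 13 mm off in y. I set it aside as an imprecise reading, because the wrist camera put the hub within about 1.5 mm of the post and a plate that far off could not sit on it.

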